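Pack the full carton

TASK

One of the three identical closed cartons standing along the edge of the plywood packing board is still full, the other two are almost used up: feel by their weight which one is full. Lay the full one down on its side, set it gently, lying flat, into the grey tote, lengthwise along it, and push it gently right up against either one of its end walls, so that the free space is left in one piece. Leave the two used-up cartons standing where they were (put back if lifted), and do not disturb the other things on the bench.

Things in the scene. Friction and masses are not known exactly. Their poses are not given: they have to be found in the camera images.
- carton_a_center (a point): Left of the three cartons (towards +y of the board): closed square cardboard carton 56 x 56 mm, 140 mm tall, upright at the start; this point is its centre, 70 mm up; z runs from its bottom to its taped top, x and y are normal to its sides. All three look the same: one (any of them, it changes) is full and weighs 0.63 to 0.83 kg, the others 0.16 kg each. The contents have a few mm of play inside.
- carton_b_center (a point): Middle carton: same as the left one, same axes. They stand in a row about 105 mm apart.
- carton_c_center (a point): Right carton (towards -y of the board): same as the left one, same axes.
- board: plywood packing board fixed to the bench, 160 (x) by 300 (y) by 12 mm, bare; origin at the centre of its underside. The cartons stand on the bench in a row along its near edge (local x = -80 mm), 2 to 8 mm off it: this 12 mm high edge is a stop for the foot of a carton tipped over onto the board (towards local +x).
- tote_in (a point): centre of the inner floor (5 mm above the bench) of the empty open grey plastic tote, which stays put on the bench left or right of the board. Inside 290 mm long (x), 190 mm wide (y), 61 mm deep; outside with rim 312 x 212 mm, 66 mm high. Its end walls are at local x = -145 and +145 mm.
- red_bin: bystander: red open stacking bin with a few parts, 160 x 100 x 75 mm, loose, on the other side of the board from the tote; origin at the centre of its underside
- spray_can: bystander: spray can, 52 mm across, 178 mm tall, standing behind the red bin (its +x side); origin at the centre of its underside
- screwdriver: bystander: screwdriver lying beyond the board; origin under its middle
Not all that is in view belongs to the job. What is shaped like the part that bears carton_a_center but green is not meant. What is shaped like the part that bears carton_b_center but pink is not meant.

How it is judged (in metres and radians):
At the end, for the whole second after the job is handed in: The full carton lies released on a long side on the tote floor, along it within 0.12 rad, one end within 4 mm of an end wall; the other two stand upright (0.1 rad) within 40 mm of where they stood (((angle between the z axis of carton_a_center and the x axis of tote_in, either way round below 0.12 rad and (x of carton_a_center in the frame of tote_in below -0.071 m or x of carton_a_center in the frame of tote_in above 0.071 m) and x of carton_a_center in the frame of tote_in between -0.08 and 0.08 m and y of carton_a_center in the frame of tote_in between -0.07 and 0.07 m and z of carton_a_center in the frame of tote_in between 0.022 and 0.033 m and contact force between carton_a and tote above 4 N and linear speed of carton_a below 0.02 m/s and angle between each of carton_b_center, carton_c_center's own z axis and vertical below 0.1 rad and distance of each of carton_b_center, carton_c_center from where it was at the start of the episode below 0.04 m) or (angle between the z axis of carton_b_center and the x axis of tote_in, either way round below 0.12 rad and (x of carton_b_center in the frame of tote_in below -0.071 m or x of carton_b_center in the frame of tote_in above 0.071 m) and x of carton_b_center in the frame of tote_in between -0.08 and 0.08 m and y of carton_b_center in the frame of tote_in between -0.07 and 0.07 m and z of carton_b_center in the frame of tote_in between 0.022 and 0.033 m and contact force between carton_b and tote above 4 N and linear speed of carton_b below 0.02 m/s and angle between each of carton_a_center, carton_c_center's own z axis and vertical below 0.1 rad and distance of each of carton_a_center, carton_c_center from where it was at the start of the episode below 0.04 m) or (angle between the z axis of carton_c_center and the x axis of tote_in, either way round below 0.12 rad and (x of carton_c_center in the frame of tote_in below -0.071 m or x of carton_c_center in the frame of tote_in above 0.071 m) and x of carton_c_center in the frame of tote_in between -0.08 and 0.08 m and y of carton_c_center in the frame of tote_in between -0.07 and 0.07 m and z of carton_c_center in the frame of tote_in between 0.022 and 0.033 m and contact force between carton_c and tote above 4 N and linear speed of carton_c below 0.02 m/s and angle between each of carton_a_center, carton_b_center's own z axis and vertical below 0.1 rad and distance of each of carton_a_center, carton_b_center from where it was at the start of the episode below 0.04 m))); the robot touches nothing.
It fails at once if red bin is shoved or knocked over (distance of red_bin from where it was at the start of the episode above 0.03 m).
It fails at once if spray can is shoved or knocked over (distance of spray_can from where it was at the start of the episode above 0.03 m).
It fails at once if screwdriver is shoved or knocked over (distance of screwdriver from where it was at the start of the episode above 0.03 m).
It fails at once if a carton is rammed against the tote (over 80 N) (contact force between any of carton_a, carton_b, carton_c and tote above 80 N).
It fails at once if a carton is dropped or thrown into the tote (faster than 0.45 m/s inside it) ((linear speed of carton_a above 0.45 m/s and z of carton_a_center in the frame of tote_in below 0.08 m and x of carton_a_center in the frame of tote_in between -0.145 and 0.145 m and y of carton_a_center in the frame of tote_in between -0.095 and 0.095 m) or (linear speed of carton_b above 0.45 m/s and z of carton_b_center in the frame of tote_in below 0.08 m and x of carton_b_center in the frame of tote_in between -0.145 and 0.145 m and y of carton_b_center in the frame of tote_in between -0.095 and 0.095 m) or (linear speed of carton_c above 0.45 m/s and z of carton_c_center in the frame of tote_in below 0.08 m and x of carton_c_center in the frame of tote_in between -0.145 and 0.145 m and y of carton_c_center in the frame of tote_in between -0.095 and 0.095 m)).
It also fails if it takes over 72 s, if anything falls off the work surface, if the arm or the gripper's body presses on something with over 40 N, if the wrist force passes 120 N, or if a joint passes its speed limit or range.

ROBOT

A 6-joint arm with a two-finger parallel gripper is mounted at the origin on the work surface. World frame = base frame: x ahead of the robot, y to its left, z up, the work surface at z = 0. Lengths are in m, angles in degrees, forces in N, time in s.
With the tool pointing down it reaches from about 0.425 to 0.925 m from the base axis. Payload 12.5 kg.
Tool frame: the origin (TCP) lies between the finger pads; the fingertips stand 19 mm ahead of it and the grasp point (between the pads) is the TCP; x points along the fingers, z is the direction in which the jaws open and shut, and the axes are right-handed (so a half turn about x gives the same grasp; the last joint's range is limited). The gripper opens to 85 mm and grips with 20 to 120 N. Pads are 22 mm wide; open, the fingers measure 114 mm over their backs; the gripper's body (76 mm by 85 mm) begins 54 mm behind the grasp point. The pads swing forward as they close: fully open they stand 13 mm farther back than shut.
Start: joints at [-73.258, 28.126, 89.318, -0, 62.55, -6.05], TCP at [0.242, -0.576, 0.218] pointing down, gripper open.
Joint ranges: [-177.58, 177.58], [-47.91, 125.51], [2.72, 160], [-65.01, 245.01], [3.68, 167.84], [-153.87, 153.87]. Speed limits (degrees/s): [127.2, 127.2, 159.86, 180, 180, 180].

INTERFACE

Orientations are given as [roll, pitch, yaw] about the fixed x, y, z axes, in that order (R = Rz(yaw) Ry(pitch) Rx(roll)).
In Python, from plant import sense, grab_frame, camera_model, job_done, cut_out, landmark_of gives the robot as it stands. The module is installed in compiled form; this text tells all that it offers.
- The arm moves only by the shell command python3 -m inch 'ROWS'. ROWS is JSON, one flat list of numbers, 7 for each row, row after row: the shift along the world's x, y, z in m, then the turn, a rotation vector about the world's x, y, z in rad, then the finger opening in m, from 0 to 0.0854. In form: [tx, ty, tz, rx, ry, rz, grip, tx, ty, tz, rx, ry, rz, grip, ...]. A call has 1 to 12 rows; each row is the pose to reach, as a shift and turn from the pose measured when the call began; what a row does not reach only later rows make up. A row lasts 1/8 s, in which the tool goes at most 62.5 mm and 10.7 degrees, less where a joint would pass 70% of its speed; a pose out of reach is approached as far as the arm can. A call with a gripper value outside its range is refused whole. The fingers move at their own pace and stop on an object; the grip force is fixed at half the most. Time passes only in rows, so rows that repeat a pose let the fingers close. It gives the time, the measured TCP pose, the force and the opening at its end, in the units of the state.
- sense(): the state, without advancing time (a new reading comes with each control period).
- grab_frame(name): name is "side" or "top"; returns the picture (400x640x3 uint8, blue, green, red); there is no depth.
- camera_model(name): a dict with "fx", "fy", "cx", "cy" (pixels), "k1" (the pictures are not rectified: a ray, as slopes to the right and down, at radius r is drawn at 1 + k1 r^2 times it, then the intrinsics apply), "world_to_cam" (4x4, takes a point from world to camera coordinates). Camera axes: x right, y up, looking along -z (the intrinsics and any distortion apply to the point x, -y, -z); pixel columns grow to the right and rows downward; lengths in m; the calibration is good to about 2 mm. A picture is of the moment at which its call begins. camera_model takes no time and is no camera call.
- job_done(): hands the job in, once; it reports no verdict.
Trained networks look in the newest picture that a camera, given by its name, has taken for a name from the list of things; names that differ only in an ending like _2 or _b are one class to them, and where a whole thing is asked for, a point or a joint stands for the part that bears it (a point fixed in the world has none). Each returns a list of dicts, best first, with "p" (0 to 1); they miss things now and then, are a little off and sometimes report something else, mostly with a low value. They report only what shows in the picture. A call takes as long as a camera call. They do not tell look-alikes from the thing itself.
- cut_out(thing, camera): "region" (400x640 bool, what is visible of it) and "extent" ([centre column, centre row, width, height] in pixels, round what is visible of it).
- landmark_of(thing, camera): "xy" ([column, row] in pixels: a listed point, or the origin of a listed thing).
The state is a dict: "t": time; "joint_pos": joint angles; "dq": joint speeds; "joint_efforts": joint torques, N m; "position": TCP position; "orientation": TCP orientation; "force": force on the tool from outside, world axes, zero at the start; "wrist_torque": the same for the moment, N m; "finger_gap": finger opening in m.
Only numpy, scipy, OpenCV 4.12 (cv2) and the standard library are available. Lean on these libraries where they do the work, as an engineer would, in place of code of your own. Each camera call takes 0.05 s, during which the arm holds its last target.

## Working session

There is one attempt and no reset: what is moved stays moved. The work goes in short steps, Python scripts to look and compute and a shell command to move; the robot and the scene stay as the last step left them, time stands still between calls to the robot, and variables do not carry over. Pictures are saved under pics/ and viewed, and the job is handed in when it is done.

```bash
mkdir -p pics
python3 - <<'E'
from plant import *
import cv2
for n in("side","top"):
    cv2.imwrite(f"pics/{n}0.png",grab_frame(n)); print(n,camera_model(n))
print(sense())
E
```

```text
side {'fx': 400.4218218691248, 'fy': 400.4218218691248, 'cx': 319.71944020262464, 'cy': 200.00667736136418, 'k1': -0.09486743838290516, 'world_to_cam': array([[ 0.96822812, -0.24987815,  0.00975828, -0.54689295],
       [ 0.12508317,  0.51772433,  0.84635437, -0.14171264],
       [-0.21653757, -0.8182435 ,  0.53253081, -0.74517364],
       [ 0.        ,  0.        ,  0.        ,  1.        ]])}
top {'fx': 401.51451019235276, 'fy': 401.51451019235276, 'cx': 326.66790871047033, 'cy': 199.7576448552272, 'k1': -0.07027157661091084, 'world_to_cam': array([[-1.87632126e-02, -9.99822066e-01,  1.94351942e-03,
         3.76518224e-04],
       [ 9.90903528e-01, -1.83366882e-02,  1.33319034e-01,
        -5.67766131e-01],
       [-1.33259674e-01,  4.42733362e-03,  9.91071268e-01,
        -8.39954288e-01],
       [ 0.00000000e+00,  0.00000000e+00,  0.00000000e+00,
         1.00000000e+00]])}
{'t': 0.1, 'joint_pos': array([-7.32590571e+01,  2.81620912e+01,  8.93453885e+01, -1.57968648e-03,
        6.25487094e+01, -6.05160813e+00]), 'dq': array([-0.07330953, -0.19465746, -0.11813151, -0.00371663,  0.00031005,
       -0.03324296]), 'joint_efforts': array([ 2.85471469e-03, -6.19446588e+01, -2.62025607e+01, -6.26784572e-05,
        2.91395379e-03,  1.64384687e-06]), 'position': array([ 0.2420679 , -0.57600357,  0.21707851]), 'orientation': array([175.37679647,  89.94379347, 108.17007643]), 'force': array([-0.95645271,  0.17152326, -0.254305  ]), 'wrist_torque': array([-0.02535754,  0.01072088, -0.00070158]), 'finger_gap': 0.08533680439404169}
```

View pics/side0.png

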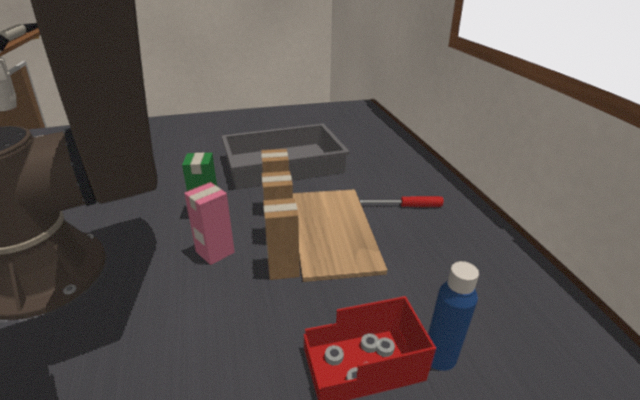

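View pics/top0.png

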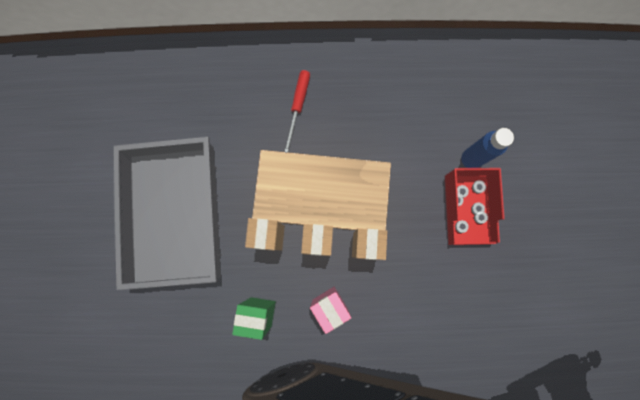

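The side view shows three brown cartons at (275,160), (278,190) and (282,238), with the pink and green decoys to their left. In the top view:
- **Cartons:** brown, at (265,234), (317,239) and (370,244), along the near edge of the board. These are the ones I want.
- **Look-alikes:** green (253,318) and pink (331,311), excluded by colour.
- **Tote:** (165,213).
- **Bystanders:** red bin (476,207), spray can (490,150), screwdriver (297,105).

```bash
cat > h.py <<'E'
import numpy as np, cv2
from plant import *
def ray(n,uv):
    m=camera_model(n);d=np.array([(uv[0]-m["cx"])/m["fx"],(uv[1]-m["cy"])/m["fy"]]);s=d.copy()
    for _ in range(20): s=d/(1+m["k1"]*(s@s))
    T=m["world_to_cam"];R=T[:3,:3];o=-R.T@T[:3,3]
    return o,R.T@np.array([s[0],-s[1],-1])
def atz(n,uv,z):
    o,d=ray(n,uv);return o+d*(z-o[2])/d[2]
def proj(n,p):
    m=camera_model(n);T=m["world_to_cam"];c=T[:3,:3]@np.asarray(p)+T[:3,3]
    s=np.array([c[0],-c[1]])/-c[2];s=s*(1+m["k1"]*(s@s));return s*[m["fx"],m["fy"]]+[m["cx"],m["cy"]]
def tri(n1,a,n2,b):
    o1,d1=ray(n1,a);o2,d2=ray(n2,b)
    A=np.stack([d1,-d2],1);t=np.linalg.lstsq(A,o2-o1,rcond=None)[0]
    p,q=o1+d1*t[0],o2+d2*t[1];return (p+q)/2,np.linalg.norm(p-q)
E
python3 - <<'E'
from h import *
np.set_printoptions(precision=4,suppress=True)
im=grab_frame("top");grab_frame("side")
for th,z in (("carton_a_center",.07),("tote_in",.005),("board",0),("red_bin",0),("spray_can",0),("screwdriver",0)):
    for c in("top","side"):
        for r in landmark_of(th,c): print(th,c,round(r["p"],2),np.round(r["xy"],1),atz(c,r["xy"],z))
cv2.imwrite("pics/crop0.png",cv2.resize(im[130:350,100:420],None,fx=2.5,fy=2.5,interpolation=cv2.INTER_CUBIC))
E
```

```text
carton_a_center top 0.92 [267.6 232.9] [0.4959 0.1145 0.07  ]
carton_a_center top 0.77 [253.7 317.4] [0.3237 0.1435 0.07  ]
carton_a_center side 0.66 [204.5 184.8] [0.3323 0.1455 0.07  ]
tote_in top 0.95 [172.8 212.8] [0.5486 0.3413 0.005 ]
tote_in top 0.47 [474.4 155.9] [ 0.6688 -0.3565  0.005 ]
tote_in side 0.91 [283.1 164.5] [0.5427 0.328  0.005 ]
board top 0.97 [321.1 193.2] [0.5882 0.0021 0.    ]
board side 0.69 [331.  234.8] [ 0.5866 -0.0128  0.    ]
board side 0.35 [402.  204.8] [0.7864 0.0613 0.    ]
red_bin top 0.92 [470.2 209.1] [ 0.545  -0.3397  0.    ]
red_bin top 0.63 [323.5 194.2] [ 0.5857 -0.0034  0.    ]
red_bin side 0.93 [364.3 364.9] [ 0.5472 -0.3356  0.    ]
spray_can top 0.69 [469.4 158.4] [ 0.6642 -0.346   0.    ]
spray_can side 0.7 [439.7 356.2] [ 0.6649 -0.3514  0.    ]
screwdriver top 0.89 [298.6 114.9] [0.7758 0.052  0.    ]
```

View pics/crop0.png

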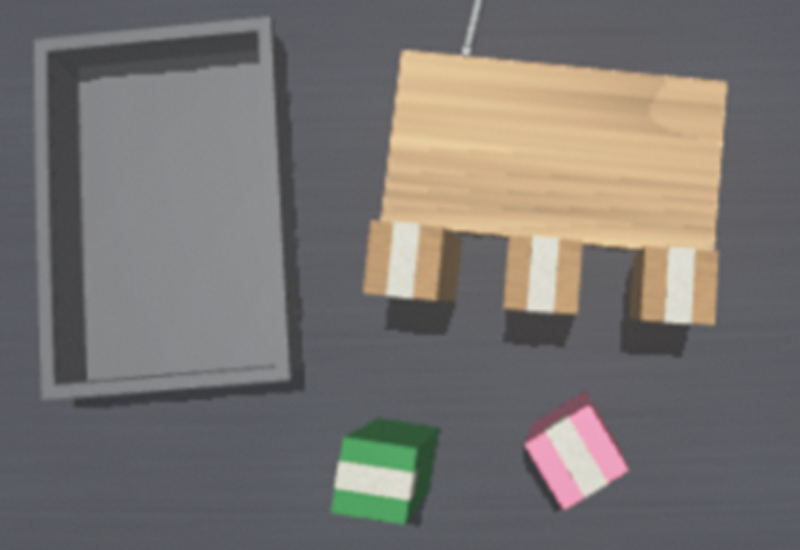

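Run:
```python
from h import *
np.set_printoptions(precision=4,suppress=True)
Q={"a":([(370,221),(445,228),(440,299),(364,294)],.14),"b":([(508,236),(580,240),(578,314),(505,309)],.14),"c":([(645,247),(718,251),(715,324),(640,320)],.14),
"tote":([(34,41),(270,17),(291,380),(43,399)],.066),"board":([(401,50),(727,81),(715,250),(382,220)],.012),
"green":([(343,436),(418,445),(405,525),(331,513)],.14),"pink":([(525,444),(589,404),(628,467),(564,510)],.14)}
for k,(q,z) in Q.items():
    P=np.array([atz("top",((x+.5)/2.5-.5+100,(y+.5)/2.5-.5+130),z) for x,y in q])
    e=[np.linalg.norm(P[i]-P[(i+1)%4]) for i in range(4)]
    v=(P[0]+P[1]-P[2]-P[3]);w=(P[0]+P[3]-P[1]-P[2])
    print(k,P.mean(0),"edges",np.array(e),"yaw x",np.degrees(np.arctan2(v[1],v[0])),"yaw y",np.degrees(np.arctan2(-w[0],w[1])))
```

```text
a [0.4905 0.116  0.14  ] edges [0.0582 0.0543 0.0583 0.056 ] yaw x -4.337464642826011 yaw y -5.48041337420892
b [0.4778 0.0105 0.14  ] edges [0.0552 0.0563 0.0556 0.0556] yaw x -2.8624421792264836 yaw y -4.589646872337431
c [ 0.4676 -0.0936  0.14  ] edges [0.0561 0.0555 0.0571 0.0556] yaw x -4.9810886910036025 yaw y -4.249579389120157
tote [0.5446 0.3402 0.066 ] edges [0.2116 0.3121 0.212  0.3104] yaw x 4.347769283814378 yaw y 4.093417559298145
board [ 0.5951 -0.0004  0.012 ] edges [0.3003 0.1551 0.2995 0.1572] yaw x -6.142361852123492 yaw y -6.417366157096597
green [0.3268 0.1391 0.14  ] edges [0.057  0.0595 0.0562 0.0573] yaw x -9.361368911919772 yaw y -8.447499216535046
pink [ 0.3417 -0.0126  0.14  ] edges [0.0564 0.0549 0.0572 0.0565] yaw x 30.47493404684404 yaw y 31.399795537993562
```

The crop confirms three plain brown cartons at crop pixels (405,260), (542,275) and (680,285). Their top faces measure about 56 mm, as given. The tote rim measures 312 x 212 mm, so the poses agree with the sizes in the task.

```bash
cat >> h.py <<'E'
from scipy.spatial.transform import Rotation as Rn
def st():
    s=sense();R=Rn.from_euler("xyz",s["orientation"],degrees=True).as_matrix();return s,R
def show():
    s,R=st();np.set_printoptions(precision=4,suppress=True)
    print("t",s["t"],"pos",s["position"],"toolx",R[:,0],"toolz",R[:,2],"F",np.round(s["force"],2),"gap",round(s["finger_gap"],4),"j",np.round(s["joint_pos"],1))
def turn(toolx,toolz):
    s,R=st();x=np.array(toolx,float);x/=np.linalg.norm(x);z=np.array(toolz,float);z-=x*(x@z);z/=np.linalg.norm(z)
    T=np.stack([x,np.cross(z,x),z],1);return Rn.from_matrix(T@R.T).as_rotvec()
E
python3 - <<'E'
from h import *
show();y=np.radians(-4.7)
for sg in(1,-1):print(turn([0,0,-1],[-np.sin(y)*sg,np.cos(y)*sg,0]))
E
```

```text
t 0.8 pos [ 0.2422 -0.5762  0.2177] toolx [ 0.     -0.0002 -1.    ] toolz [ 0.3874 -0.9219  0.0002] F [ 0.09  0.08 -0.84] gap 0.0853 j [-73.3  28.1  89.3  -0.   62.5  -6.1]
[0.     0.0003 2.6617]
[ 0.0002 -0.     -0.4799]
```

```bash
python3 -m inch '[0.025,0.05,0.02,0,0,-0.04,0.085, 0.05,0.1,0.03,0,0,-0.1,0.085, 0.075,0.155,0.03,0,0,-0.15,0.085, 0.1,0.21,0.03,0,0,-0.2,0.085, 0.125,0.265,0.03,0,0,-0.25,0.085, 0.15,0.32,0.03,0,0,-0.3,0.085, 0.175,0.375,0.03,0,0,-0.36,0.085, 0.2,0.43,0.03,0,0,-0.42,0.085, 0.2254,0.4826,0.03,0,0,-0.48,0.085, 0.2254,0.4826,0.03,0,0,-0.48,0.085]'; python3 -c "
from h import *
show()"
```

```text
t: 2.05
position: [0.4685, -0.0905, 0.2477]
orientation: [101.4, 90.0, 6.9]
force: [-1.0, -0.2, -0.1]
finger_gap: 0.0853
t 2.05 pos [ 0.4685 -0.0905  0.2477] toolx [ 0.0004  0.0001 -1.    ] toolz [-0.0778 -0.997  -0.0001] F [-1.02 -0.15 -0.07] gap 0.0853 j [-18.9  14.1 107.    0.   58.9  75.6]
```

```bash
python3 -m inch '[0,-0.003,-0.05,0,0,0,0.085, 0,-0.003,-0.1,0,0,0,0.085, 0,-0.003,-0.135,0,0,0,0.085, 0,-0.003,-0.1477,0,0,0,0.085, 0,-0.003,-0.1477,0,0,0,0.085, 0,-0.003,-0.1477,0,0,0,0.03, 0,-0.003,-0.1477,0,0,0,0.03, 0,-0.003,-0.1477,0,0,0,0.03, 0,-0.003,-0.1477,0,0,0,0.03, 0,-0.003,-0.1477,0,0,0,0.03, 0,-0.003,-0.1477,0,0,0,0.03]'; python3 -c "
from h import *
show()"
```

```text
t: 3.42
position: [0.4691, -0.0936, 0.1015]
orientation: [81.9, 89.8, -12.5]
force: [-1.1, 2.0, 7.5]
finger_gap: 0.0549
t 3.425 pos [ 0.4691 -0.0936  0.1015] toolx [ 0.0029 -0.0006 -1.    ] toolz [-0.0778 -0.997   0.0004] F [-1.08  2.05  7.45] gap 0.0549 j [-19.2  26.1 116.6   0.   37.1  75.2]
```

```bash
python3 -m inch '[0,0,0.01,0,0,0,0.03, 0,0,0.025,0,0,0,0.03, 0,0,0.03,0,0,0,0.03, 0,0,0.03,0,0,0,0.03, 0,0,0.03,0,0,0,0.03, 0,0,0.03,0,0,0,0.03]'; python3 -c "
from h import *
show()
for i in range(3): grab_frame('top'); print(sense()['force'],sense()['wrist_torque'])
cv2.imwrite('pics/s1.png',grab_frame('side'))"
```

```text
t: 4.18
position: [0.4689, -0.0935, 0.1311]
orientation: [84.0, 89.9, -10.4]
force: [0.1, 1.2, -1.3]
finger_gap: 0.055
t 4.175 pos [ 0.4689 -0.0935  0.1311] toolx [ 0.0022 -0.0004 -1.    ] toolz [-0.0778 -0.997   0.0002] F [ 0.13  1.23 -1.32] gap 0.055 j [-19.2  23.3 115.    0.   41.5  75.2]
[-0.3382  0.4809 -1.1447] [0.0009 0.0295 0.0257]
[ 0.7635 -0.4697 -1.297 ] [-0.0239  0.0337  0.0159]
[-0.1132 -0.5701 -1.6093] [ 0.0088 -0.031   0.0296]
```

View pics/s1.png

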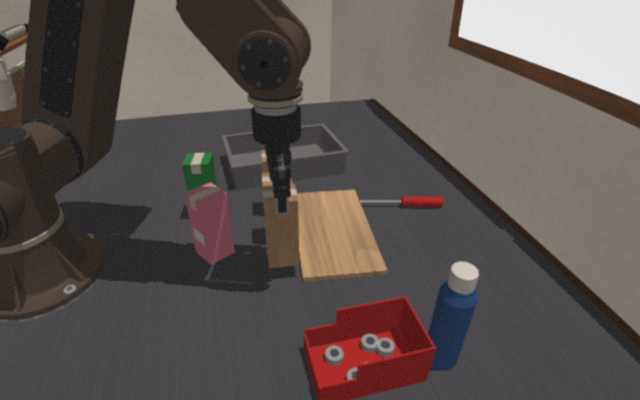

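The picture shows carton c held at (282,235), with its foot about 10 px off the bench. The force is only about −1.4 N, so c is a light one and goes back. Next is b.

```bash
python3 -m inch '[0,0,-0.02,0,0,0,0.03, 0,0,-0.029,0,0,0,0.03, 0,0,-0.0297,0,0,0,0.03, 0,0,-0.0297,0,0,0,0.03, 0,0,-0.0297,0,0,0,0.085, 0,0,-0.0297,0,0,0,0.085, 0,0,-0.0297,0,0,0,0.085, 0,0,-0.0297,0,0,0,0.085, 0,0,0.02,0,0,0,0.085, 0,0,0.07,0,0,0,0.085, 0,0,0.1,0,0,0,0.085, 0.005,0.05,0.1,0,0,0,0.085]'; python3 -c "
from h import *
show()"
```

```text
t: 5.88
position: [0.4751, -0.0449, 0.2336]
orientation: [79.6, 89.6, -15.1]
force: [0.7, 0.3, 0.3]
finger_gap: 0.0854
t 5.875 pos [ 0.4751 -0.0449  0.2336] toolx [ 0.0072 -0.0019 -1.    ] toolz [-0.0816 -0.9967  0.0013] F [0.74 0.27 0.27] gap 0.0854 j [-13.3  14.9 108.4  -0.   56.3  81.4]
```

```bash
python3 -m inch '[0.003,0.05,0,0,0.007,0,0.085, 0.003,0.0555,0,0,0.007,0,0.085, 0.003,0.0555,-0.05,0,0.007,0,0.085, 0.003,0.0555,-0.1,0,0.007,0,0.085, 0.003,0.0555,-0.125,0,0.007,0,0.085, 0.003,0.0555,-0.1336,0,0.007,0,0.085, 0.003,0.0555,-0.1336,0,0.007,0,0.03, 0.003,0.0555,-0.1336,0,0.007,0,0.03, 0.003,0.0555,-0.1336,0,0.007,0,0.03, 0.003,0.0555,-0.1336,0,0.007,0,0.03, 0.003,0.0555,-0.1336,0,0.007,0,0.03]'; python3 -m inch '[0,0,0.01,0,0,0,0.03, 0,0,0.025,0,0,0,0.03, 0,0,0.03,0,0,0,0.03, 0,0,0.03,0,0,0,0.03, 0,0,0.03,0,0,0,0.03, 0,0,0.03,0,0,0,0.03]';  python3 -c "
from h import *
show()
for i in range(2): grab_frame('top'); print(sense()['force'],sense()['wrist_torque'])
cv2.imwrite('pics/s2.png',grab_frame('side'))"
```

```text
t: 7.25
position: [0.479, 0.0105, 0.1012]
orientation: [57.8, 89.8, -36.9]
force: [1.1, 0.6, 7.5]
finger_gap: 0.0549
t: 8.0
position: [0.4788, 0.0105, 0.1308]
orientation: [50.3, 89.8, -44.4]
force: [0.1, -0.1, -1.7]
finger_gap: 0.0551
t 8.0 pos [0.4788 0.0105 0.1308] toolx [ 0.0022 -0.0022 -1.    ] toolz [-0.0816 -0.9967  0.002 ] F [ 0.07 -0.11 -1.75] gap 0.0551 j [ -6.6  23.4 115.   -0.2  41.5  88.2]
[-0.2111 -0.3883 -1.0554] [-0.027  -0.0284 -0.0461]
[ 0.02   -0.3537 -1.0429] [0.0123 0.0704 0.0199]
```

View pics/s2.png

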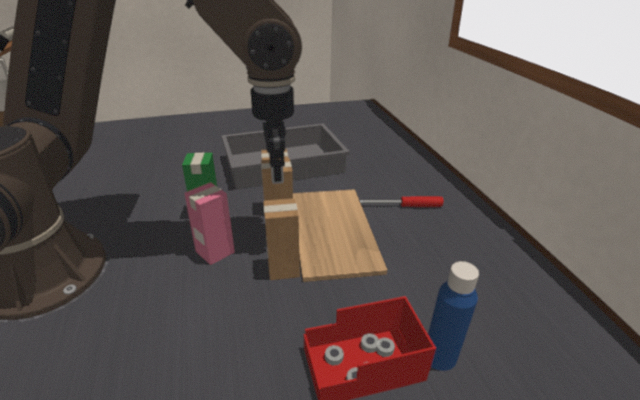

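Carton c is back upright at (282,240). Carton b is in the gripper at (275,175) and is light too, at about −1.3 N, so a must be the full one. I'll put b back and lift a to confirm.

```bash
python3 -m inch '[0,0,-0.02,0,0,0,0.03, 0,0,-0.029,0,0,0,0.03, 0,0,-0.0297,0,0,0,0.03, 0,0,-0.0297,0,0,0,0.03, 0,0,-0.0297,0,0,0,0.085, 0,0,-0.0297,0,0,0,0.085, 0,0,-0.0297,0,0,0,0.085, 0,0,-0.0297,0,0,0,0.085, 0,0,0.02,0,0,0,0.085, 0,0,0.07,0,0,0,0.085, 0,0,0.1,0,0,0,0.085, 0.005,0.05,0.1,0,0,0,0.085]'; python3 -c "
from h import *
show()"
```

```text
t: 9.65
position: [0.485, 0.0593, 0.2334]
orientation: [75.3, 89.6, -19.7]
force: [0.9, -0.6, -0.8]
finger_gap: 0.0849
t 9.65 pos [0.485  0.0593 0.2334] toolx [ 0.0073 -0.0026 -1.    ] toolz [-0.0855 -0.9963  0.002 ] F [ 0.87 -0.63 -0.76] gap 0.0849 j [ -0.7  15.8 107.   -0.2  56.8  94.3]
```

```bash
python3 -m inch '[0.006,0.05,0,0,0.007,0,0.085, 0.006,0.0567,0,0,0.007,0,0.085, 0.006,0.0567,-0.05,0,0.007,0,0.085, 0.006,0.0567,-0.1,0,0.007,0,0.085, 0.006,0.0567,-0.125,0,0.007,0,0.085, 0.006,0.0567,-0.1334,0,0.007,0,0.085, 0.006,0.0567,-0.1334,0,0.007,0,0.03, 0.006,0.0567,-0.1334,0,0.007,0,0.03, 0.006,0.0567,-0.1334,0,0.007,0,0.03, 0.006,0.0567,-0.1334,0,0.007,0,0.03, 0.006,0.0567,-0.1334,0,0.007,0,0.03]'; python3 -m inch '[0,0,0.01,0,0,0,0.03, 0,0,0.025,0,0,0,0.03, 0,0,0.05,0,0,0,0.03, 0,0,0.07,0,0,0,0.03, 0,0,0.07,0,0,0,0.03, 0,0,0.07,0,0,0,0.03]';  python3 -c "
from h import *
show()
for i in range(2): grab_frame('top'); print(sense()['force'],sense()['wrist_torque'])
cv2.imwrite('pics/s3.png',grab_frame('side'))"
```

```text
t: 11.02
position: [0.4917, 0.1161, 0.1014]
orientation: [56.8, 89.8, -38.1]
force: [-1.2, 0.4, 6.7]
finger_gap: 0.0551
t: 11.78
position: [0.4912, 0.1161, 0.1711]
orientation: [49.3, 89.8, -45.6]
force: [-0.0, 0.6, -7.5]
finger_gap: 0.0549
t 11.775 pos [0.4912 0.1161 0.1711] toolx [ 0.0023 -0.0024 -1.    ] toolz [-0.0856 -0.9963  0.0021] F [-0.02  0.58 -7.54] gap 0.0549 j [  5.9  21.8 109.1  -0.2  49.  100.9]
[-0.0198 -0.6197 -6.6728] [ 0.0639  0.0003 -0.0176]
[ 0.2292  0.1569 -7.4037] [ 0.0065 -0.01   -0.0348]
```

View pics/s3.png

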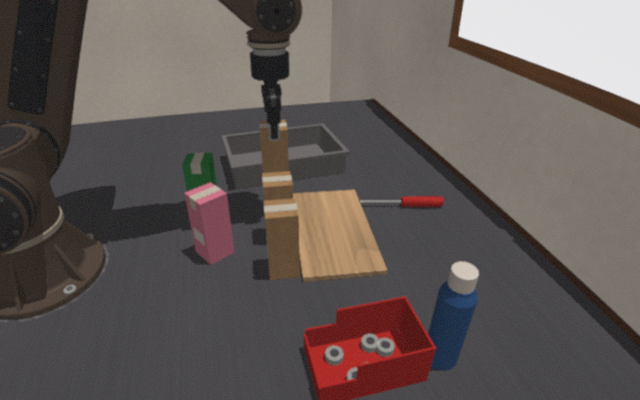

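Carton a reads about −7.2 N (roughly 0.73 kg), so it is the full one; it shows at (275,150) in the gripper. I'll swing it over the board, tilting its top towards +x.

```bash
python3 -m inch '[0.017,-0.005,0.01,0.011,0.13,0,0.03, 0.034,-0.011,0.02,0.022,0.26,0,0.03, 0.051,-0.017,0.02,0.033,0.39,0,0.03, 0.068,-0.023,0.02,0.045,0.52,0,0.03, 0.085,-0.029,0.02,0.056,0.65,0,0.03, 0.102,-0.035,0.02,0.067,0.78,0,0.03, 0.12,-0.04,0.02,0.078,0.91,0,0.03, 0.139,-0.046,0.02,0.09,1.043,0,0.03, 0.139,-0.046,0.02,0.09,1.043,0,0.03, 0.139,-0.046,0.02,0.09,1.043,0,0.03]';  python3 -c "
from h import *
show()
cv2.imwrite('pics/s4.png',grab_frame('side'))
cv2.imwrite('pics/t4.png',grab_frame('top'))"
```

```text
t: 13.18
position: [0.6303, 0.0702, 0.1898]
orientation: [-89.9, 30.2, 175.2]
force: [-0.8, 0.4, -6.0]
finger_gap: 0.0548
t 13.175 pos [0.6303 0.0702 0.1898] toolx [-0.8613  0.0721 -0.503 ] toolz [-0.0838 -0.9965  0.0008] F [-0.78  0.4  -5.96] gap 0.0548 j [ -1.   57.2  54.    4.2 128.4  94.5]
```

View pics/s4.png

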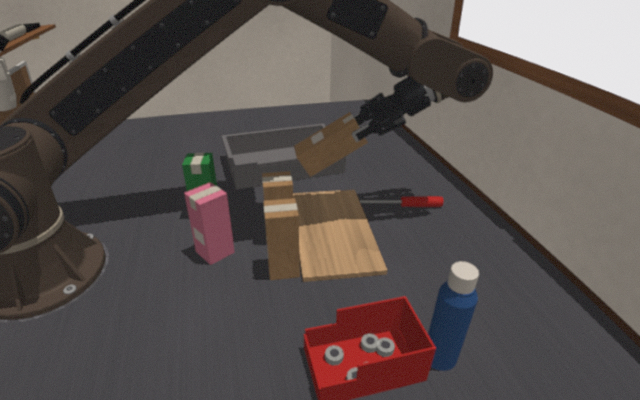

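View pics/t4.png

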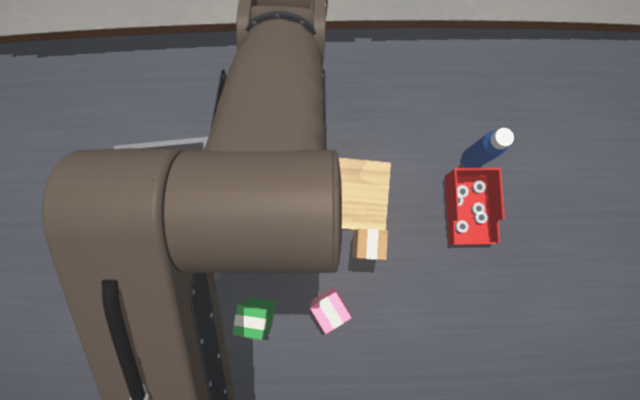

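The carton is held firmly at 60° tilt (side view 330,145). The foot should touch the board when the TCP is at z ≈ 0.086. I'll lower to there first, then lay it over along its arc while it pivots in the pads.

```bash
python3 -m inch '[0,0,-0.03,0,0,0,0.03, 0,0,-0.06,0,0,0,0.03, 0,0,-0.085,0,0,0,0.03, 0,0,-0.098,0,0,0,0.03, 0,0,-0.104,0,0,0,0.03, 0,0,-0.104,0,0,0,0.03]'; python3 -m inch '[0.007,0,-0.007,0,0,0,0.03, 0.012,0,-0.014,0,0,0,0.03, 0.017,0,-0.021,0,0,0,0.03, 0.02,0,-0.027,0,0,0,0.03, 0.023,0,-0.033,0,0,0,0.03, 0.025,0,-0.038,0,0,0,0.03, 0.025,0,-0.038,0,0,0,0.03]'; python3 -c "
from h import *
show()
cv2.imwrite('pics/s5.png',grab_frame('side')[60:300,150:550])"
```

```text
t: 14.02
position: [0.6303, 0.0704, 0.0883]
orientation: [-90.0, 30.3, 175.2]
force: [0.2, -0.3, -5.8]
finger_gap: 0.0547
t: 14.9
position: [0.6559, 0.0702, 0.0502]
orientation: [-90.0, 30.4, 175.2]
force: [5.4, -1.3, 2.1]
finger_gap: 0.0552
t 14.9 pos [0.6559 0.0702 0.0502] toolx [-0.8599  0.0719 -0.5054] toolz [-0.0836 -0.9965  0.0004] F [ 5.43 -1.32  2.1 ] gap 0.0552 j [ -1.   67.9  50.1   3.9 121.5  94. ]
```

View pics/s5.png

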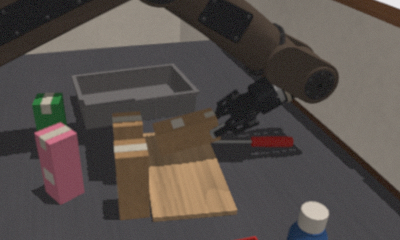

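The carton is pivoting down onto the board, now about 6–7° from flat (crop 185,130). I'll lower the last few millimetres, open, and back the tool out along its own axis.

```bash
python3 -m inch '[0.001,0,-0.004,0,0,0,0.03, 0.001,0,-0.008,0,0,0,0.03, 0.001,0,-0.008,0,0,0,0.03, 0.001,0,-0.008,0,0,0,0.085, 0.001,0,-0.008,0,0,0,0.085, 0.001,0,-0.008,0,0,0,0.085, 0.001,0,-0.008,0,0,0,0.085]'; python3 -c "
from h import *
show()
cv2.imwrite('pics/s6.png',cv2.resize(grab_frame('side')[60:300,200:500],None,fx=2.5,fy=2.5))"
```

```text
t: 15.82
position: [0.6569, 0.0703, 0.0422]
orientation: [-90.0, 30.4, 175.2]
force: [-0.3, 0.6, 0.6]
finger_gap: 0.0852
t 15.825 pos [0.6569 0.0703 0.0422] toolx [-0.8599  0.0718 -0.5055] toolz [-0.0835 -0.9965  0.0005] F [-0.34  0.57  0.63] gap 0.0852 j [ -1.   68.5  49.9   3.8 121.1  93.9]
```

View pics/s6.png

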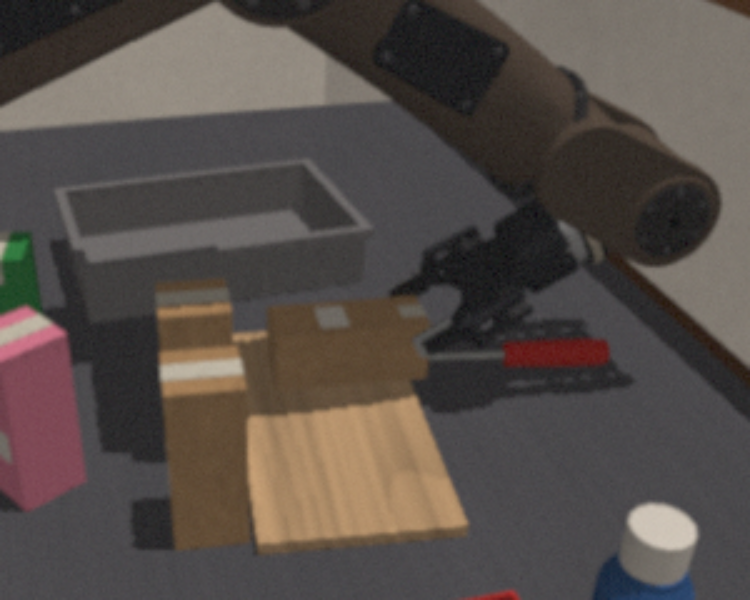

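The carton lies flat on the board (crop 345,345), with the fingers open around it. Next I'll go straight up, then turn the tool back to vertical over its centre.

```bash
python3 -c "
from h import *
print(turn([0,0,-1],[-0.0836,-.9965,0]))"; python3 -m inch '[0,0,0.03,0,0,0,0.085, 0,0,0.08,0,0,0,0.085, 0,0,0.13,0,0,0,0.085, -0.004,0,0.13,-0.011,-0.13,0,0.085, -0.008,0,0.13,-0.022,-0.26,0,0.085, -0.011,0,0.13,-0.033,-0.39,0,0.085, -0.015,0.001,0.13,-0.044,-0.52,0,0.085, -0.019,0.001,0.13,-0.055,-0.65,0,0.085, -0.022,0.002,0.13,-0.066,-0.78,0,0.085, -0.026,0.002,0.13,-0.076,-0.91,0,0.085, -0.03,0.0027,0.13,-0.087,-1.037,0,0.085, -0.03,0.0027,0.13,-0.087,-1.037,0,0.085]'; python3 -c "
from h import *
show()
im=grab_frame('side');cv2.imwrite('pics/s7.png',cv2.resize(im[120:280,240:440],None,fx=4,fy=3.75))
for r in landmark_of('carton_a_center','side'):print(r['p'],r['xy'],atz('side',r['xy'],.04))"
```

```text
[-8.65569899e-02 -1.03721486e+00  2.54846963e-04]
t: 17.38
position: [0.6258, 0.0733, 0.1751]
orientation: [90.3, 89.9, -4.5]
force: [-0.3, 0.2, 0.3]
finger_gap: 0.085
t 17.375 pos [0.6258 0.0733 0.1751] toolx [ 0.0021 -0.0002 -1.    ] toolz [-0.0836 -0.9965 -0.    ] F [-0.26  0.24  0.31] gap 0.085 j [ 0.7 30.9 91.4 -0.  57.6 95.5]
0.94 [340.2, 196.5] [0.6314 0.0713 0.04  ]
0.9 [205.5, 183.7] [0.3312 0.2047 0.04  ]
```

View pics/s7.png

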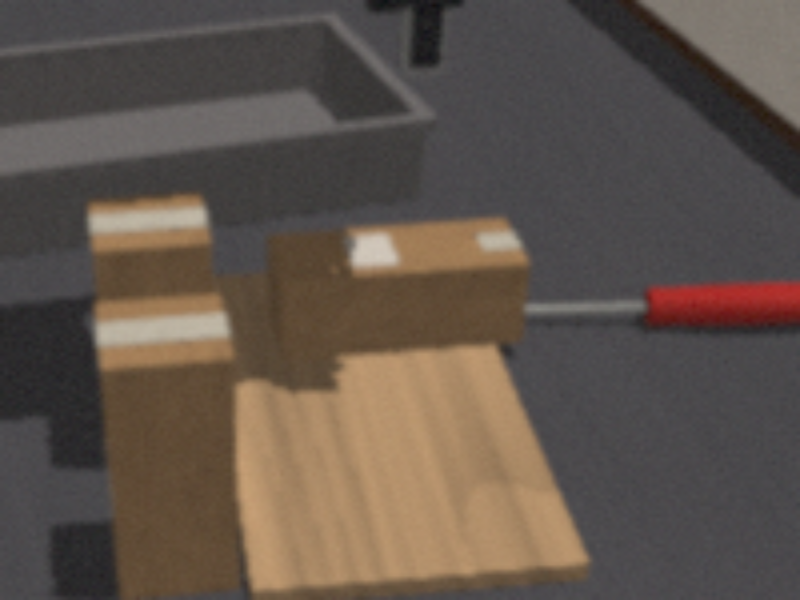

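Run:
```python
from h import *
np.set_printoptions(precision=4,suppress=True)
P=np.array([atz("side",((x+.5)/4-.5+240,(y+.5)/3.75-.5+120),.068) for x,y in [(508,218),(527,266),(278,276),(268,235)]])
print(P,P.mean(0),np.degrees(np.arctan2(*(P[0]-P[3])[1::-1])),np.degrees(np.arctan2(*(P[1]-P[2])[1::-1])),np.linalg.norm(P[0]-P[1]),np.linalg.norm(P[1]-P[2]))
```

```text
[[0.702  0.0937 0.068 ]
 [0.6919 0.0359 0.068 ]
 [0.555  0.0571 0.068 ]
 [0.5604 0.1055 0.068 ]] [0.6273 0.073  0.068 ] -4.749471055665095 -8.799789390348078 0.05868304036303368 0.13862413019312844
```

Measured centre is (0.627, 0.073), length 139 mm, width 58 mm, heading about −5°. This agrees with the kinematic estimate. Now regrasping at the centre, and lifting.

```bash
python3 -m inch '[0.001,0,-0.05,0,0,0,0.085, 0.001,0,-0.09,0,0,0,0.085, 0.001,0,-0.12,0,0,0,0.085, 0.001,0,-0.127,0,0,0,0.085, 0.001,0,-0.127,0,0,0,0.085, 0.001,0,-0.127,0,0,0,0.03, 0.001,0,-0.127,0,0,0,0.03, 0.001,0,-0.127,0,0,0,0.03, 0.001,0,-0.127,0,0,0,0.03, 0.001,0,-0.127,0,0,0,0.03, 0.001,0,-0.127,0,0,0,0.03]'; python3 -c "
from h import *
show()"
```

```text
t: 18.85
position: [0.6289, 0.0727, 0.0491]
orientation: [85.4, 89.9, -9.5]
force: [-3.5, -1.9, 10.6]
finger_gap: 0.0525
t 18.85 pos [0.6289 0.0727 0.0491] toolx [ 0.0023 -0.0004 -1.    ] toolz [-0.0839 -0.9965  0.0002] F [-3.5  -1.88 10.57] gap 0.0525 j [ 0.6 40.1 96.5 -0.  43.3 95.5]
```

```bash
python3 -m inch '[0,0,0.01,0,0,0,0.03, 0,0,0.04,0,0,0,0.03, 0,0,0.08,0,0,0,0.03, 0,0,0.11,0,0,0,0.03, 0,0,0.11,0,0,0,0.03]';  python3 -m inch '[-0.002,0.02,0,0,0,0.012,0.03, -0.007,0.06,0,0,0,0.036,0.03, -0.013,0.105,0,0,0,0.06,0.03, -0.019,0.15,0,0,0,0.085,0.03, -0.025,0.195,0,0,0,0.11,0.03, -0.03,0.235,0,0,0,0.135,0.03, -0.033,0.26,0,0,0,0.15,0.03, -0.0345,0.271,0,0,0,0.157,0.03, -0.0345,0.271,0,0,0,0.157,0.03, -0.0345,0.271,0,0,0,0.157,0.03]'; python3 -c "
from h import *
show()
im=grab_frame('side');cv2.imwrite('pics/s8.png',cv2.resize(im[60:240,180:420],None,fx=3,fy=3))
im=grab_frame('top');cv2.imwrite('pics/t8.png',im)
"
```

```text
t: 19.48
position: [0.6296, 0.0729, 0.1613]
orientation: [92.3, 89.6, -2.5]
force: [-0.1, 0.4, -6.9]
finger_gap: 0.0514
t: 20.72
position: [0.5954, 0.3427, 0.1612]
orientation: [88.6, 89.7, 2.7]
force: [0.3, -0.8, -6.6]
finger_gap: 0.0515
t 20.725 pos [0.5954 0.3427 0.1612] toolx [ 0.006   0.0003 -1.    ] toolz [ 0.0717 -0.9974  0.0001] F [ 0.28 -0.77 -6.63] gap 0.0515 j [ 24.5  36.2  83.4  -0.1  60.1 110.4]
```

View pics/s8.png

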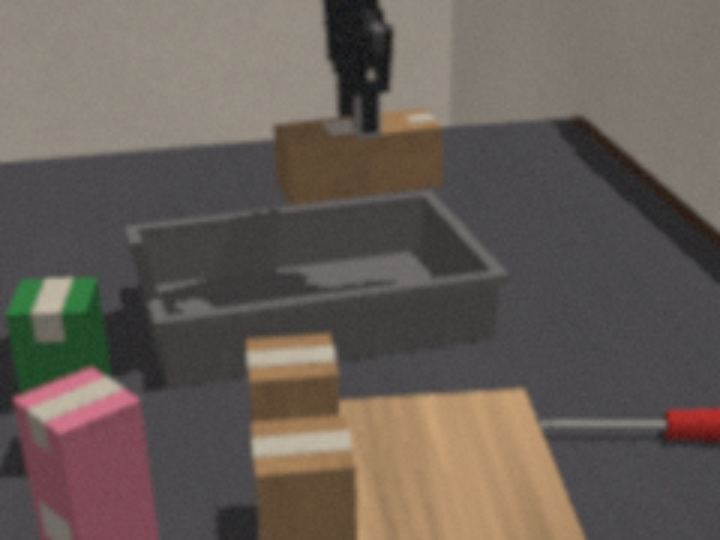

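View pics/t8.png

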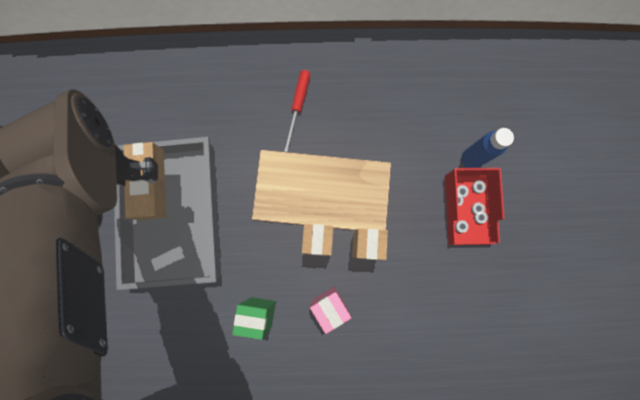

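The carton is held level over the tote (top view corners about (123,144), (163,143), (164,217), (125,219)). Bystanders have not moved. I'll check the carton's pose against the tote from these corners.

Run:
```python
from h import *
np.set_printoptions(precision=4,suppress=True)
im=cv2.imread('pics/t8.png');cv2.imwrite('pics/t8c.png',cv2.resize(im[120:300,90:240],None,fx=3.3,fy=3.3,interpolation=2))
P=np.array([atz("top",p,.18) for p in [(123,144),(163,143),(164,217),(125,219)]])
print(P.mean(0),np.linalg.norm(np.diff(P,axis=0),axis=1),np.degrees(np.arctan2(*(P[0]-P[3])[1::-1])),np.degrees(np.arctan2(*(P[1]-P[2])[1::-1])))
```

```text
[0.5917 0.332  0.18  ] [0.0781 0.1406 0.074 ] 4.597278615418969 3.008601480441974
```

View pics/t8c.png

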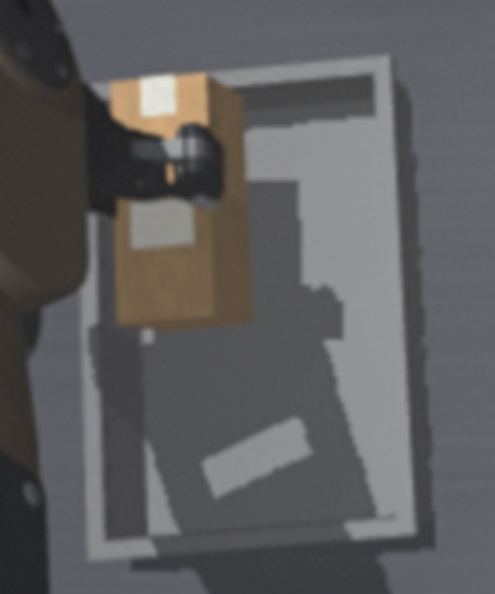

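The carton's centre is about 48 mm along the tote axis, which leaves about 27 mm to the far end wall, and its heading is about 4° like the tote's. I'll lower it slowly to the floor, where the TCP should be at z ≈ 0.042.

```bash
python3 -m inch '[0,0,-0.02,0,0.006,0,0.03, 0,0,-0.04,0,0.006,0,0.03, 0,0,-0.06,0,0.006,0,0.03, 0,0,-0.08,0,0.006,0,0.03, 0,0,-0.095,0,0.006,0,0.03, 0,0,-0.105,0,0.006,0,0.03, 0,0,-0.112,0,0.006,0,0.03, 0,0,-0.115,0,0.006,0,0.03, 0,0,-0.115,0,0.006,0,0.03]'; python3 -m inch '[0,0,-0.0015,0,0,0,0.03, 0,0,-0.003,0,0,0,0.03, 0,0,-0.004,0,0,0,0.03]'; python3 -c "
from h import *
show()"
```

```text
t: 21.95
position: [0.5956, 0.3428, 0.0466]
orientation: [134.6, 89.9, 48.7]
force: [-0.4, -0.4, -6.9]
finger_gap: 0.0514
t: 22.32
position: [0.5957, 0.3428, 0.0427]
orientation: [129.2, 89.9, 43.3]
force: [-0.6, -1.1, -6.4]
finger_gap: 0.0515
t 22.325 pos [0.5957 0.3428 0.0427] toolx [ 0.0009  0.0008 -1.    ] toolz [ 0.0716 -0.9974 -0.0007] F [-0.57 -1.1  -6.41] gap 0.0515 j [ 24.4  44.   88.1   0.   47.9 110.3]
```

```bash
python3 -m inch '[0,0,-0.001,0,0,0,0.03, 0,0,-0.002,0,0,0,0.03]'; python3 -m inch '[0,0,-0.001,0,0,0,0.03, 0,0,-0.001,0,0,0,0.03]'; python3 -c "
from h import *
show()"
```

```text
t: 22.58
position: [0.5958, 0.3429, 0.0422]
orientation: [119.0, 89.9, 33.1]
force: [-6.4, -3.4, 14.3]
finger_gap: 0.0516
t: 22.82
position: [0.5958, 0.3429, 0.0423]
orientation: [115.7, 89.9, 29.8]
force: [-4.1, -2.0, 7.2]
finger_gap: 0.0516
t 22.825 pos [0.5958 0.3429 0.0423] toolx [ 0.0021  0.0012 -1.    ] toolz [ 0.0719 -0.9974 -0.001 ] F [-4.12 -2.01  7.16] gap 0.0516 j [ 24.4  44.   88.1   0.   47.7 110.3]
```

The carton touched the floor at TCP z = 0.0422, as predicted. Next I'll slide it along the tote axis (0.997, 0.073) towards the far wall, finely near contact.

```bash
python3 -m inch '[0.004,0.0003,0.0005,0,0,0,0.03, 0.008,0.0006,0.0005,0,0,0,0.03, 0.012,0.0009,0.0005,0,0,0,0.03, 0.015,0.0011,0.0005,0,0,0,0.03, 0.017,0.0012,0.0005,0,0,0,0.03, 0.017,0.0012,0.0005,0,0,0,0.03]'; python3 -m inch '[0.001,0,0,0,0,0,0.03, 0.002,0,0,0,0,0,0.03, 0.002,0,0,0,0,0,0.03]';  python3 -m inch '[0.001,0,0,0,0,0,0.03, 0.002,0,0,0,0,0,0.03, 0.002,0,0,0,0,0,0.03]'; python3 -c "
from h import *
show()
im=grab_frame('side');cv2.imwrite('pics/s9.png',cv2.resize(im[100:200,210:360],None,fx=5,fy=5))
"
```

```text
t: 23.58
position: [0.6131, 0.3441, 0.0426]
orientation: [112.9, 89.8, 27.0]
force: [-0.3, -0.9, -5.8]
finger_gap: 0.0518
t: 23.95
position: [0.6152, 0.3441, 0.0426]
orientation: [112.6, 89.8, 26.7]
force: [-0.1, 0.1, -6.5]
finger_gap: 0.052
t: 24.32
position: [0.6173, 0.3441, 0.0426]
orientation: [111.0, 89.8, 25.2]
force: [0.6, -0.3, -6.4]
finger_gap: 0.0515
t 24.325 pos [0.6173 0.3441 0.0426] toolx [ 0.0029  0.0014 -1.    ] toolz [ 0.0719 -0.9974 -0.0011] F [ 0.61 -0.31 -6.37] gap 0.0515 j [ 23.8  45.3  85.    0.   49.6 109.7]
```

View pics/s9.png

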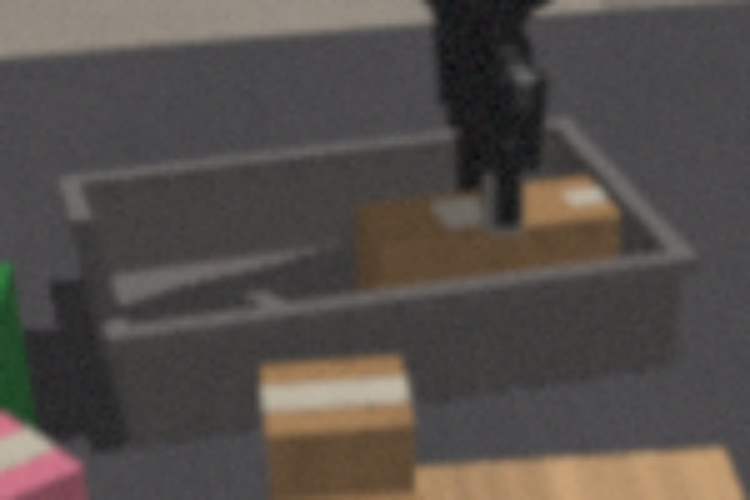

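A small gap to the far wall remains (carton end near (615,225), wall inside near (640,235)). I'll keep creeping and watch the force.

```bash
for i in 1; do :; done; python3 -m inch '[0.0015,0.0001,0,0,0,0,0.03, 0.003,0.0002,0,0,0,0,0.03, 0.003,0.0002,0,0,0,0,0.03]' | grep -E 'pos|force'; python3 -m inch '[0.001,0.0001,0,0,0,0,0.03, 0.002,0.0002,0,0,0,0,0.03, 0.002,0.0002,0,0,0,0,0.03]'| grep -E 'pos|force'; python3 -m inch '[0.001,0.0001,0,0,0,0,0.03, 0.002,0.0002,0,0,0,0,0.03]'| grep -E 'pos|force'
```

```text
position: [0.6205, 0.3444, 0.0427]
force: [0.5, -0.2, -4.9]
position: [0.6221, 0.3445, 0.0426]
force: [-4.2, -0.9, -4.2]
position: [0.6222, 0.3445, 0.0425]
force: [-13.4, -1.1, 3.0]
```

Wall contact came at TCP x = 0.622, against a prediction of about 0.62, and the push is 13 N. I'll set the carton down the last fraction of a millimetre, open, and go straight up.

```bash
python3 -m inch '[0.0005,0,-0.0007,0,0,0,0.03, 0,0,-0.0007,0,0,0,0.03, 0,0,-0.0007,0,0,0,0.06, 0,0,-0.0007,0,0,0,0.085, 0,0,-0.0007,0,0,0,0.085, 0,0,-0.0007,0,0,0,0.085, 0,0,-0.0007,0,0,0,0.085]'; python3 -m inch '[0,0,0.02,0,0,0,0.085, 0,0,0.05,0,0,0,0.085, 0,0,0.1,0,0,0,0.085, 0,0,0.15,0,0,0,0.085, 0,0,0.19,0,0,0,0.085, -0.04,-0.04,0.19,0,0,0,0.085, -0.08,-0.08,0.19,0,0,0,0.085, -0.12,-0.13,0.19,0,0,0,0.085, -0.16,-0.18,0.19,0,0,0,0.085, -0.17,-0.2,0.19,0,0,0,0.085]'; python3 -c "
from h import *
show()
im=grab_frame('side');cv2.imwrite('pics/s10.png',cv2.resize(im[100:200,210:360],None,fx=5,fy=5))
im=grab_frame('top');cv2.imwrite('pics/t10.png',im)
"
```

```text
t: 26.25
position: [0.6223, 0.3445, 0.0418]
orientation: [-93.8, 89.9, -179.7]
force: [-0.4, 0.6, -0.8]
finger_gap: 0.0852
t: 27.5
position: [0.4503, 0.1429, 0.2335]
orientation: [-113.6, 90.0, 160.4]
force: [0.5, -0.7, 0.5]
finger_gap: 0.085
t 27.5 pos [0.4503 0.1429 0.2335] toolx [-0.0004  0.0001 -1.    ] toolz [ 0.0712 -0.9975 -0.0002] F [ 0.51 -0.72  0.5 ] gap 0.085 j [  9.6  14.6 108.7   0.   56.7  95.5]
```

View pics/s10.png

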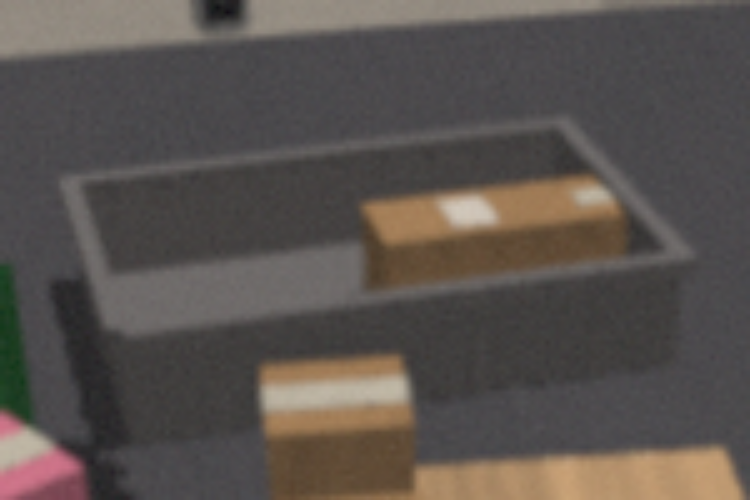

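View pics/t10.png

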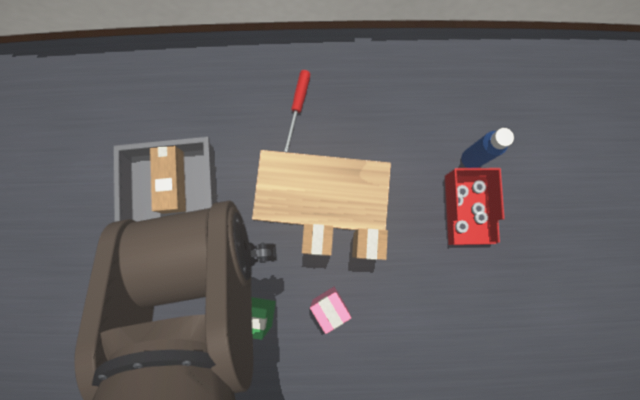

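```bash
python3 -c "
import cv2
im=cv2.imread('pics/t10.png');cv2.imwrite('pics/t10c.png',cv2.resize(im[130:230,105:225],None,fx=6,fy=6,interpolation=2))"
```

```text
(no output)
```

View pics/t10c.png

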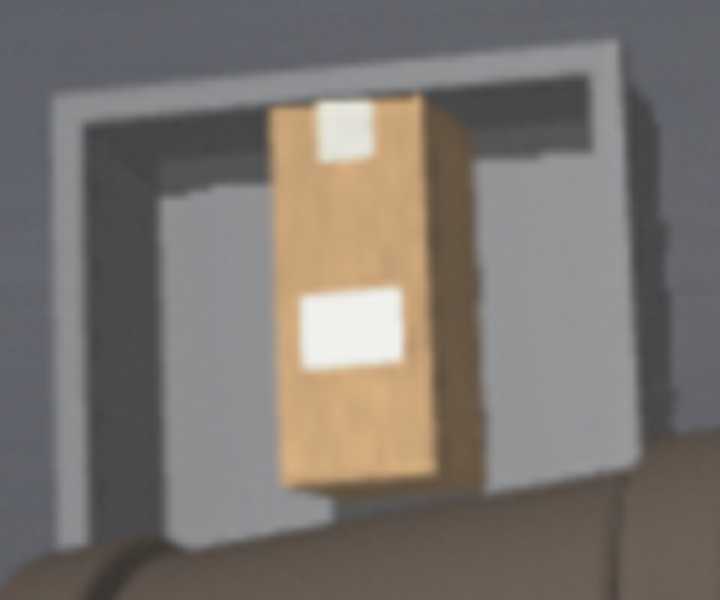

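Run:
```python
from h import *
np.set_printoptions(precision=4,suppress=True)
f=lambda x,y,z:atz("top",((x+.5)/6-.5+105,(y+.5)/6-.5+130),z)
A=[f(270,109,.061),f(422,96,.061),f(436,472,.061),f(282,487,.061)]
W=[f(85,124,.066),f(588,76,.066)]
C=[.5446,.3402];u=np.array([np.cos(np.radians(4.2)),np.sin(np.radians(4.2))]);v=np.array([-u[1],u[0]])
for p in A+W: print(p,(p[:2]-C)@u,(p[:2]-C)@v)
m=np.mean(A,0);print(m,(m[:2]-C)@u,(m[:2]-C)@v)
for a,b in((A[0],A[3]),(A[1],A[2])):print(np.degrees(np.arctan2(*(a-b)[1::-1])),np.linalg.norm(a-b))
im=cv2.imread('pics/t10.png')
cv2.imwrite("pics/crop10.png",cv2.resize(im[130:350,230:420],None,fx=2.5,fy=2.5,interpolation=cv2.INTER_CUBIC))
```

```text
[0.6872 0.3771 0.061 ] 0.14488002132457478 0.026333647660468574
[0.6906 0.3203 0.061 ] 0.1441141585142652 -0.030534009909172186
[0.5522 0.3103 0.061 ] 0.005343218648431812 -0.03034423547067984
[0.5477 0.3665 0.061 ] 0.005034119372627144 0.026001954594748248
[0.682  0.4444 0.066 ] 0.14470731300001208 0.09385387995471603
[0.6951 0.2574 0.066 ] 0.14401584408231116 -0.09361375069931013
[0.6194 0.3436 0.061 ] 0.0748428794649748 -0.0021356607811588058
4.335896560832835 0.13984629531397533
4.121645932373533 0.13877106962758576
```

View pics/crop10.png

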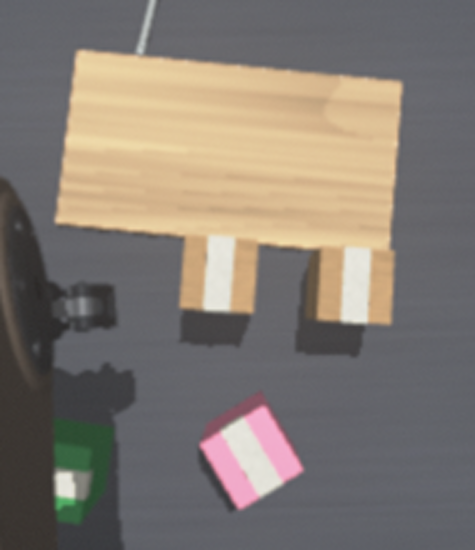

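The carton's centre is at local x = 74.8 mm with its end against the wall, and its axis is within 0.2° of the tote's. Cartons b and c stand at their original pixels, and the arm is clear. Handing in.

```bash
python3 -c "
from h import *
show(); print(job_done())"
```

```text
t 27.6 pos [0.4514 0.1431 0.2336] toolx [ 0.      0.0002 -1.    ] toolz [ 0.0701 -0.9975 -0.0002] F [-0.64  0.5   0.5 ] gap 0.0849 j [  9.6  14.7 108.6   0.   56.7  95.6]
the job is handed in; nothing more can be done
None
```

Carton a (the left one) was the full one, and it now lies flat in the tote against the far end wall. I handed the job in at about 27.6 s; it gives no verdict.

- **Weighing:** c and b each read about 1.3 N and were put back. Carton a read about 7.2 N, roughly 0.73 kg.
- **Placing:** I tilted a 60° in the gripper, laid it flat on the board, regrasped it at its centre and set it on the tote floor. I then slid it along until it met the far (+x) wall at about 13 N, and released it.
- **Final checks:** In the last top view, a's centre is at tote x ≈ +74.8 mm and y ≈ −2 mm, within about 0.2° of the tote's length. Cartons b and c are within a pixel or two of where they started, the bystanders look unmoved, and the gripper is clear.

No check failed. Two readings looked odd but caused no trouble. In the regrasp the fingers read 51.5 mm on the 56 mm carton, so its sides probably gave a little. One estimate of the carton's pose over the tote was off because I had included its side face; the final slide used the contact force instead.

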